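# Shut the lamp house and tip a wafer for inspection

### The job

First push the lamp house's door fully shut until it seats on its catch. Then draw the carrier with the round wafer up out of its rack, tip it about halfway from upright towards level (45 degrees, either face up) so that the light rakes over the wafer, and finish still holding it there in the gripper, motionless and with its bottom edge at least 10 cm above the bench. Leave the square-plate carrier, the eyepiece and the jar where they are.

Things in the scene. Friction and masses are not known exactly. Their poses are not given: they have to be found in the camera images.
- lamp_house: Black sheet-metal lamp box fixed to the bench, 160 deep (its x) x 180 wide (its y) x 140 mm high; origin at the centre of its underside, z up. The doorway is its -x face (x = -80 mm); its flat top carries only vent bars 2 mm high. It stands to the robot's right with the doorway turned towards the bench's middle.
- lamp_door (a joint): Angle (rad) of the black lamp house door on its upright hinge at the box's -y end: 0 = shut on its stop, grows as it opens (counter-clockwise from above); starts 0.45 to 0.9. Swings freely. Over the last 0.08 rad a spring-ball catch resists (about 4 N when pushed 140 mm from the hinge); below about 0.03 rad it snaps in and pulls the door shut.
- door_hinge (a point): On the hinge axis, in the middle of the panel's 12 mm thickness, 70 mm above the bench; at x = -86, y = -88 mm in the lamp house's frame. Its frame turns with the door: y runs along the panel to the free edge (176 mm away), x points into the box, z up. The panel is 136 mm high, its top edge 138 mm above the bench.
- door_push (a point): Point on the door's outer face, 140 mm from the hinge axis, 107 mm above the bench: a good bare place to push. Its -x axis points straight out of the face. Below it a steel knob (20 mm wide) stands 28 mm out of the face, centred 150 mm from the hinge and 47 mm above the bench.
- rack: Aluminium rack fixed to the bench: base plate 100 (x) x 250 (y) x 12 mm with two open-topped upright pockets centred at y = -60 and +60 mm, each 10 x 94 mm inside, rim 46 mm and floor 18 mm above the bench. Origin at the centre of its underside. The carriers stand 28 mm deep in the pockets, faces square to the rack's x.
- round_carrier: White plastic carrier with a dark ROUND wafer (72 mm diameter) on both faces: upright plate 7 thick (its x, the normal) x 90 wide (y) x 100 mm high (z), upper half rounded to the wafer; grip tab centred on its top, 12 (x) x 34 (y) mm, z = 100 to 136 mm. 0.11 to 0.22 kg. Origin at the centre of its bottom edge, 18 mm above the bench at the start. In either of the rack's two pockets.
- square_carrier: The same carrier, tab and sizes, but a full square plate with a dark SQUARE inset (68 mm) on both faces; stands in the rack's other pocket. Leave it alone.
- eyepiece: Black microscope eyepiece standing on the bench, 34 mm diameter, 55 mm high; origin at the centre of its underside. Bystander.
- sample_jar: Small amber jar with white cap, 40 mm diameter, 50 mm high, far out on the bench; origin at the centre of its underside. Bystander.
Mind the look-alikes: they are no part of the job. What is shaped like the round_carrier but red is not meant.

How it is judged (in metres and radians):
On the way, in this order (a step that is already met when the one before it is completed fails the run):
1. the lamp house door is shut and seated on its catch (value of joint lamp_door below 0.025 rad), for 0.3 s.
2. the round-wafer carrier is drawn clear above its pocket, in the fingers (z of round_carrier in the frame of rack above 0.055 m and contact force between the fingers and round_carrier above 1 N), for 0.1 s.
At the end, for the whole second after the job is handed in: Door within 0.025 rad of shut; the round-wafer carrier gripped in the fingers, touching neither rack, lamp house nor other carrier, bottom edge over 100 mm above the bench, plate normal 28 to 62 degrees from vertical (either face up), at rest (under 30 mm/s, 0.15 rad/s) (value of joint lamp_door below 0.025 rad and height (world z) of round_carrier above 0.1 m and (angle between round_carrier's own x axis and vertical between 0.489 and 1.082 rad or angle between round_carrier's own x axis and vertical between 2.059 and 2.653 rad) and contact force between the fingers and round_carrier above 1 N and contact force between round_carrier and rack below 0.1 N and contact force between round_carrier and lamp_house below 0.1 N and contact force between round_carrier and square_carrier below 0.1 N and linear speed of round_carrier below 0.03 m/s and angular speed of round_carrier below 0.15 rad/s); the arm keeps its last pose, push and grip.
It fails at once if square carrier is shifted by more than 30 mm (distance of square_carrier from where it was at the start of the episode above 0.03 m).
It fails at once if eyepiece is shifted by more than 30 mm (distance of eyepiece from where it was at the start of the episode above 0.03 m).
It fails at once if sample jar is shifted by more than 30 mm (distance of sample_jar from where it was at the start of the episode above 0.03 m).
It also fails if it takes over 54 s, if anything falls off the work surface, if the arm or the gripper's body presses on something with over 40 N, if the wrist force passes 120 N, or if a joint passes its speed limit or range.

### The arm

A 7-joint arm with a two-finger parallel gripper is mounted at the origin on the work surface. World frame = base frame: x ahead of the robot, y to its left, z up, the work surface at z = 0. Lengths are in mm, angles in rad, forces in N, time in s.
With the tool pointing down it reaches from about 400 to 875 mm from the base axis. Payload 4.4 kg.
Tool frame: the origin (TCP) lies at the very end of the fingers, on their centre line; the grasp point (between the pads) lies 19 mm behind it; z points along the fingers, y is the line along which they close (so a half turn about z gives the same grasp; the last joint's range is limited). The gripper opens to 85 mm and grips with 20 to 120 N. Pads are 22 mm wide; open, the fingers measure 114 mm over their backs; the gripper's body (76 mm by 85 mm) begins 54 mm behind the grasp point. The pads swing forward as they close: fully open they stand 13 mm farther back than shut.
Start: joints at [-1.235, 0.628, 0.038, 1.517, -0.027, 0.996, -0.02], TCP at [254.177, 598.257, 231.313] pointing down, gripper open.
Joint ranges: [-3.06, 3.06], [-0.37, 2.12], [-1.25, 1.32], [0.18, 2.47], [-1.1, 4.24], [0.23, 1.98], [-2.94, 2.94]. Speed limits (rad/s): [2.57, 2.57, 3.14, 3.14, 3.14, 3.14, 3.14].

### API

Orientations are given as [roll, pitch, yaw] about the fixed x, y, z axes, in that order (R = Rz(yaw) Ry(pitch) Rx(roll)).
In Python, from cell import ctrl gives the robot as it stands.
- The arm moves only by the tool step_arm, never from a script. Its argument "series" is a list that holds one entry, the list of rows, each a list of 7 numbers: the turn, a rotation vector about the tool's x, y, z as a fraction of full scale, then the shift along the tool's x, y, z as a fraction of full scale, then the closure, from 0 (fully open) to 1 (shut). In form: [[[ax, ay, az, tx, ty, tz, gripper], ...]]. A call has 1 to 12 rows; each row shifts and turns the commanded pose from where the row before left it, along the tool's axes as they then stand; what a row does not reach is not made up. Full scale, the value 1, is 150 mm for a shift and 45 degrees for a turn. A row lasts 1/10 s, in which the tool goes at most 50 mm and 8.59 degrees, less where a joint would pass 70% of its speed; a pose out of reach is approached as far as the arm can. A call with a number of a shift or a turn outside -1 to 1 is refused whole. A call with a gripper value outside its range is refused whole. The fingers move at their own pace and stop on an object; the grip force is fixed at half the most. Time passes only in rows, so rows that do not move let the fingers close. It gives the time, the measured TCP pose, the force, the opening and the grip force at its end, in the units of the state.
- ctrl.read_state(): the state, without advancing time (a new reading comes with each control period).
- ctrl.get_image(name): name is "scene" or "top" or "wrist"; returns a dict with "img" (480x640x3 uint8, red, green, blue), "fx", "fy", "cx", "cy" (pixels), "R" (3x3) and "t" (3): a world point X has camera coordinates R X + t. Camera axes: x right, y down, z forward; pixel columns grow to the right and rows downward; lengths in mm; the calibration is good to about 2 mm. A picture is of the moment at which its call begins. There is no depth.
- ctrl.finish_job(): hands the job in; it is judged then, once.
Trained networks look in a picture, given as the dict that the camera call returned (one of the last four; its "shot" number tells which), for a name from the list of things; names that differ only in an ending like _2 or _b are one class to them, and where a whole thing is asked for, a point or a joint stands for the part that bears it (a point fixed in the world has none). Each returns a list of dicts, best first, with "score" (0 to 1); they miss things now and then, are a little off and sometimes report something else, mostly with a low value. They report only what shows in the picture. A call takes as long as a camera call. They do not tell look-alikes from the thing itself.
- ctrl.recognise(picture, thing): "centre" ([column, row] in pixels, amid what is visible of it).
The state is a dict: "clock": time; "qpos": joint angles; "qd": joint speeds; "tau": joint torques, N m; "eef_pos": TCP position; "tool_rot": TCP orientation; "force": force on the tool from outside, world axes, zero at the start; "torque": the same for the moment, N m; "width": finger opening in mm; "gripper_force": force on a finger pad.
Only numpy, scipy, OpenCV 4.12 (cv2) and the standard library are available. Lean on these libraries where they do the work, as an engineer would, in place of code of your own. Each camera call takes 0.05 s, during which the arm holds its last target. There are 200 camera calls.

## Working session

There is one attempt and no reset: what is moved stays moved. The work goes in short steps, Python scripts to look and compute and a tool call to move; the robot and the scene stay as the last step left them, time stands still between calls to the robot, and variables do not carry over. Pictures are saved under pics/ and viewed, at most 10 in all, crops included, and the job is handed in when it is done.

Besides the shell and the picture viewer there is one more tool, called after "Emit:" as name([rows], argument=value, ...), one row to a line, values as JSON. step_arm: Moves the arm, as the interface text tells. Shift numbers are shares of 150 mm and turn numbers shares of 45 degrees, none past 1 either way. Its arguments: {"type":"object","properties":{"series":{"type":"array","items":{"type":"array","items":{"type":"array","items":{"type":"number","minimum":-1,"maximum":1}}}}},"required":["series"]}

```bash
mkdir -p pics
cat > h.py <<'E'
import numpy as np, cv2, json
from cell import ctrl
from scipy.spatial.transform import Rotation as Ro
def save(p,f): cv2.imwrite('pics/'+f,cv2.cvtColor(p['img'],cv2.COLOR_RGB2BGR))
def ray(p,uv):
    R=np.array(p['R']);t=np.array(p['t']).ravel()
    d=R.T@np.array([(uv[0]-p['cx'])/p['fx'],(uv[1]-p['cy'])/p['fy'],1]);return -R.T@t,d
def onz(p,uv,z):
    c,d=ray(p,uv);return c+d*(z-c[2])/d[2]
def tri(a):
    A=np.zeros((3,3));b=np.zeros(3)
    for p,uv in a:
        c,d=ray(p,uv);d=d/np.linalg.norm(d);P=np.eye(3)-np.outer(d,d);A+=P;b+=P@c
    return np.linalg.solve(A,b)
def proj(p,X):
    x=np.array(p['R'])@np.array(X)+np.array(p['t']).ravel();return np.array([p['cx']+p['fx']*x[0]/x[2],p['cy']+p['fy']*x[1]/x[2]])
E
python3 - <<'E'
from h import *
np.set_printoptions(precision=1,suppress=True)
S={n:ctrl.get_image(n) for n in('scene','top','wrist')}
for n in S: save(S[n],n+'0.png')
for n in('scene','top'):
  p=S[n];print(n,ray(p,(320,240)))
  for k in('lamp_house','lamp_door','door_push','rack','round_carrier','square_carrier','eyepiece','sample_jar'):
    print(n,k,[(np.array(r['centre']).round(),round(r['score'],2)) for r in ctrl.recognise(p,k)][:3])
print(ctrl.read_state())
E
```

```text
scene (array([1153.5, -589.7,  673.8]), array([-0.5,  0.6, -0.6]))
scene lamp_house [(array([183., 313.]), 0.97), (array([240., 288.]), 0.55)]
scene lamp_door [(array([239., 290.]), 0.68)]
scene door_push [(array([241., 286.]), 0.88)]
scene rack [(array([338., 239.]), 0.85), (array([333., 288.]), 0.71), (array([359., 203.]), 0.17)]
scene round_carrier [(array([359., 206.]), 0.84), (array([390., 187.]), 0.78), (array([415., 242.]), 0.67)]
scene square_carrier [(array([319., 220.]), 0.62)]
scene eyepiece [(array([299., 319.]), 0.66), (array([341., 237.]), 0.5)]
scene sample_jar [(array([335., 291.]), 0.86)]
top (array([ 345.3,   89.9, 1378.6]), array([ 0.2, -0. , -1. ]))
top lamp_house [(array([466., 282.]), 0.74), (array([407., 266.]), 0.15)]
top lamp_door [(array([407., 266.]), 0.75)]
top door_push [(array([406., 266.]), 0.72)]
top rack [(array([265., 273.]), 0.65)]
top round_carrier [(array([159., 257.]), 0.76), (array([251., 190.]), 0.56), (array([235., 254.]), 0.47)]
top square_carrier [(array([280., 275.]), 0.54)]
top eyepiece [(array([394., 219.]), 0.48)]
top sample_jar [(array([342., 216.]), 0.69)]
{'clock': 0.95, 'qpos': array([-1.2,  0.6,  0. ,  1.5, -0. ,  1. , -0. ]), 'qd': array([-0.,  0.,  0., -0.,  0.,  0., -0.]), 'tau': array([ -0. , -56.3,   1.2, -19.4,   0. ,   0. ,  -0. ]), 'eef_pos': array([254.2, 598.2, 231.3]), 'tool_rot': array([-3.1, -0. ,  2.7]), 'force': array([ 0.7, -0.1,  0.5]), 'torque': array([-0.,  0.,  0.]), 'gripper_force': 0.0, 'width': 85.74423775895244}
```

View pics/scene0.png

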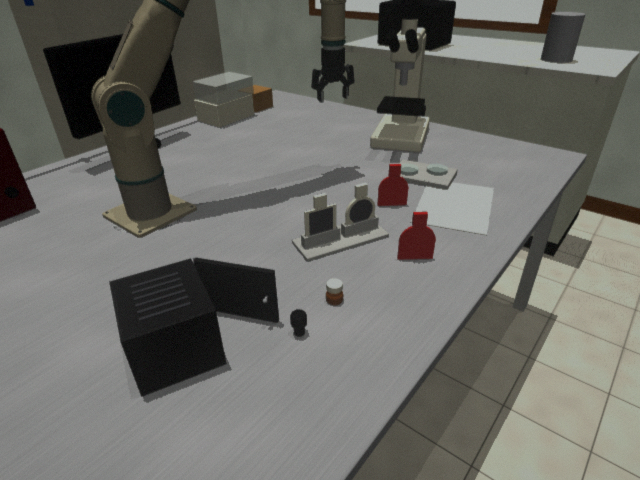

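View pics/top0.png

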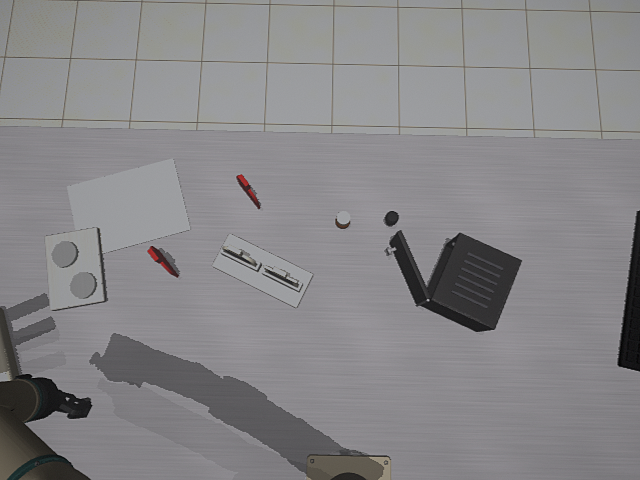

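Scene: lamp house at (165,320), its door open at (240,290), with the eyepiece (299,320) near its free edge. The square carrier is at (320,220) and the round one at (360,205); red look-alikes are at (393,185) and (416,240). Top: round carrier about (240,254), square (282,276). Next I'll zoom in for corners.

Run:
```python
import cv2,numpy as np
t=cv2.imread('pics/top0.png');s=cv2.imread('pics/scene0.png')
def c(i,x,y,w,h,k,g): 
    o=cv2.convertScaleAbs(cv2.resize(i[y:y+h,x:x+w],None,fx=k,fy=k,interpolation=cv2.INTER_CUBIC),alpha=g)
    for u in range(x-x%20+20,x+w,20): cv2.line(o,((u-x)*k,0),((u-x)*k,6),(0,0,255),1);cv2.putText(o,str(u),((u-x)*k+1,14),0,.35,(0,0,255))
    for v in range(y-y%20+20,y+h,20): cv2.line(o,(0,(v-y)*k),(6,(v-y)*k),(0,0,255),1);cv2.putText(o,str(v),(7,(v-y)*k+4),0,.35,(0,0,255))
    return o
a=np.hstack([c(t,380,205,150,135,3,1.8),c(t,205,225,116,135,3,1)[:405]])
cv2.imwrite('pics/c1.png',a[:, :800])
a=np.hstack([c(s,100,240,200,150,2,2.5),c(s,290,175,100,100,4,1)[:300]]) if 0 else c(s,285,175,110,90,7,1)
cv2.imwrite('pics/c2.png',a[:600,:800]);
```

```text
(no output)
```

View pics/c1.png

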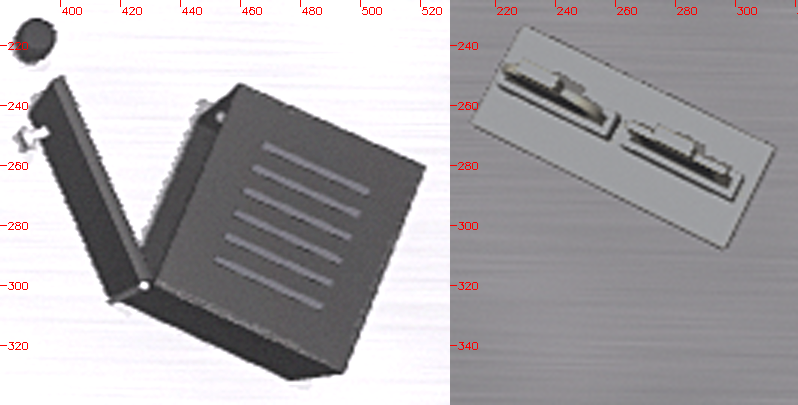

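View pics/c2.png

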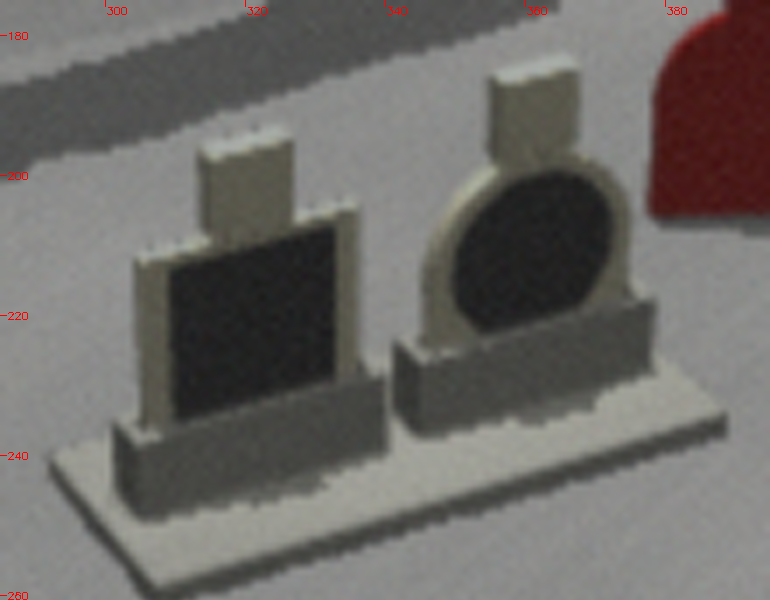

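The crops show the box top corners, hinge pin (428,300), door free edge (401,231) and rack plate corners clearly. The round carrier stands in the rack's left-hand (+y) pocket.

Run:
```python
from h import *
np.set_printoptions(precision=1,suppress=True)
t=ctrl.get_image('top');s=ctrl.get_image('scene')
L=np.array([onz(t,u,140)for u in[(460,233),(521.7,260.7),(495,329),(431.7,298.3)]])
print('lamp',L,L.mean(0),np.linalg.norm(np.roll(L,-1,0)-L,axis=1),'yaw of side',np.degrees(np.arctan2(*(L[0]-L[3])[[1,0]])),np.degrees(np.arctan2(*(L[1]-L[2])[[1,0]])))
K=np.array([onz(t,u,12)for u in[(230.7,234),(313.7,274.3),(296.7,308),(211.7,266)]])
print('rack',K,K.mean(0),np.linalg.norm(np.roll(K,-1,0)-K,axis=1),np.degrees(np.arctan2(*(K[0]-K[1])[[1,0]])),np.degrees(np.arctan2(*(K[3]-K[2])[[1,0]])))
h=onz(t,(428,300),138);f=onz(t,(400,232),138);print('hinge',h,'free',f,np.linalg.norm(f-h),np.degrees(np.arctan2(*(f-h)[[1,0]])))
print('scene lampcorner',onz(s,(113,280),140),onz(s,(190,262),140),onz(s,(218,315),140))
print('tab tri',tri([(t,(245,253)),(s,(361.4,184.7))]),onz(t,(245,253),154),onz(s,(361.4,184.7),154))
print('sq tab',tri([(t,(285.5,273.5)),(s,(320,194.5))]))
for k,z in(('eyepiece',55),('sample_jar',50)):
  for p in(t,s):
    r=ctrl.recognise(p,k)
    if r: print(k,[onz(p,q['centre'],z/2)for q in r[:2]])
print(ctrl.read_state()['tool_rot'])
```

```text
lamp [[ 635.  -253.1  140. ]
 [ 570.6 -397.6  140. ]
 [ 408.5 -326.4  140. ]
 [ 476.6 -181.4  140. ]] [ 522.7 -289.6  140. ] [158.2 177.  160.1 173.9] yaw of side -24.353545780276878 -23.72327091514567
rack [[649.3 319.   12. ]
 [546.2  96.9  12. ]
 [457.8 138.7  12. ]
 [562.5 364.1  12. ]] [553.9 229.7  12. ] [244.9  97.8 248.5  97.8] 65.12075468200773 65.08369997626895
hinge [ 472.6 -173.1  138. ] free [ 634.9 -109.3  138. ] 174.36626999484577 21.46648790193496
scene lampcorner [ 410.8 -320.7  140. ] [ 483.6 -191.6  140. ] [ 650.7 -260.2  140. ]
tab tri [581.2 266.3 157. ] [572.5 259.1 154. ] [583.7 282.9 154. ]
sq tab [530.5 166.7 156.6]
eyepiece [array([ 694. , -106.3,   27.5])]
eyepiece [array([ 695.3, -110.4,   27.5])]
sample_jar [array([697.5,  29.9,  25. ])]
sample_jar [array([688.2,  24. ,  25. ])]
[ 3.1 -0.   2.7]
```

```bash
cat >> h.py <<'E'
def plan(tgt,yaw,n,g,pitchrot=None):
    s=ctrl.read_state();p=np.array(s['eef_pos']);R=Ro.from_euler('xyz',s['tool_rot'])
    T=Ro.from_euler('xyz',[np.pi,0,np.radians(yaw)])
    dv=(T*R.inv()).as_rotvec();
    rows=[]
    for i in range(n):
        Ri=Ro.from_rotvec(dv*i/n)*R
        a=Ri.inv().apply(dv/n)/np.radians(45); b=Ri.inv().apply((np.array(tgt)-p)/n)/150
        rows.append([round(float(v),3)+0 for v in [*a,*b]]+[g])
    print(np.degrees(np.linalg.norm(dv))/n,np.linalg.norm(np.array(tgt)-p)/n);print(json.dumps(rows))
E
python3 - <<'E'
from h import *
np.set_printoptions(precision=2,suppress=True)
w=ctrl.get_image('wrist');s=ctrl.read_state();c,d=ray(w,(320,240))
R=Ro.from_euler('xyz',s['tool_rot'])
print(s['eef_pos'],s['tool_rot'],R.inv().apply(c-s['eef_pos']),R.inv().apply(d),w['fx'])
t=ctrl.get_image('top');print(proj(t,[579.3,284.1,154]),proj(t,[579.3,284.1,46]),proj(t,[528.7,175,154]),proj(t,[528.7,175,46]))
plan([460,180,320],65,12,0.0)
E
```

```text
[254.19 598.25 231.32] [ 3.14 -0.    2.74] [  65.31   -0.26 -142.73] [-0.26 -0.01  0.97] 351.43798739485
[234.54 249.96] [240.81 258.02] [280.03 272.18] [282.77 278.55]
7.664867538297281 39.54631521376447
[[0.0, 0.0, 0.17, -0.196, -0.169, -0.049, 0.0], [0.0, 0.0, 0.17, -0.217, -0.141, -0.049, 0.0], [0.0, 0.0, 0.17, -0.234, -0.111, -0.049, 0.0], [0.0, 0.0, 0.17, -0.247, -0.079, -0.049, 0.0], [0.0, 0.0, 0.17, -0.255, -0.045, -0.049, 0.0], [0.0, 0.0, 0.17, -0.259, -0.011, -0.049, 0.0], [0.0, 0.0, 0.17, -0.258, 0.024, -0.049, 0.0], [0.0, 0.0, 0.17, -0.252, 0.058, -0.049, 0.0], [0.0, 0.0, 0.17, -0.243, 0.091, -0.049, 0.0], [0.0, 0.0, 0.17, -0.228, 0.122, -0.049, 0.0], [0.0, 0.0, 0.17, -0.21, 0.152, -0.049, 0.0], [0.0, 0.0, 0.17, -0.188, 0.178, -0.049, 0.0]]
```

Emit:
step_arm([
  [[0,0,0.17,-0.2,-0.17,-0.05,0],[0,0,0.17,-0.22,-0.14,-0.05,0],[0,0,0.17,-0.23,-0.11,-0.05,0],[0,0,0.17,-0.25,-0.08,-0.05,0],[0,0,0.17,-0.25,-0.03,-0.05,0],[0,0,0.17,-0.25,0.01,-0.05,0],[0,0,0.17,-0.25,0.05,-0.05,0],[0,0,0.17,-0.25,0.09,-0.05,0],[0,0,0.17,-0.22,0.12,-0.05,0],[0,0,0.17,-0.2,0.15,-0.05,0],[0,0,0.17,-0.18,0.17,-0.05,0],[0,0,0.17,-0.16,0.2,-0.05,0]],
])

```text
clock: 2.55
eef_pos: [489.6, 202.4, 321.9]
tool_rot: [-3.142, -0.001, 1.133]
force: [0.8, 0.2, -0.5]
width: 85.0
gripper_force: 0.0
```

Run:
```python
from h import *
np.set_printoptions(precision=2,suppress=True)
s=ctrl.read_state();print(s['eef_pos'],s['tool_rot'],s['qpos'],s['clock'])
w=ctrl.get_image('wrist');save(w,'w1.png')
print({k:[r['centre'] for r in ctrl.recognise(w,k)] for k in('round_carrier','square_carrier')})
print(proj(w,[579.3,284.1,154]),proj(w,[579.3,284.1,46]))
plan([585,-70,200],65,8,1)
```

```text
[489.62 202.44 321.87] [-3.14 -0.    1.13] [-0.82  0.4   0.54  1.74 -0.23  1.07 -0.64] 2.55
{'round_carrier': [[374.7, 90.0], [531.5, 34.2]], 'square_carrier': [[367.1, 217.5], [522.8, 436.3]]}
[377.68  87.78] [363.01 103.15]
0.02215334847036823 38.95663799644066
[[0.0, 0.0, 0.0, -0.171, 0.167, 0.102, 1], [0.0, 0.0, 0.0, -0.171, 0.167, 0.102, 1], [0.0, 0.0, 0.0, -0.171, 0.167, 0.102, 1], [0.0, 0.0, 0.0, -0.171, 0.167, 0.102, 1], [0.0, 0.0, 0.0, -0.171, 0.167, 0.102, 1], [0.0, 0.0, 0.0, -0.171, 0.167, 0.102, 1], [0.0, 0.0, 0.0, -0.171, 0.167, 0.102, 1], [0.0, 0.0, 0.0, -0.171, 0.167, 0.102, 1]]
```

View pics/w1.png

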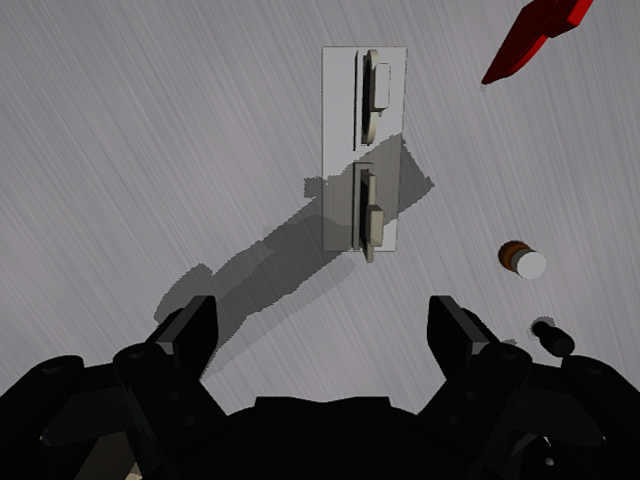

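The wrist view shows the rack squared with the tool. The round tab's top is centred at about (382,86), close to the prediction of (378,88), and the square one is at (375,223). Next is the door.

Emit:
step_arm([
  [[0,0,0,-0.17,0.17,0.1,1],[0,0,0,-0.17,0.17,0.1,1],[0,0,0,-0.17,0.17,0.1,1],[0,0,0,-0.17,0.17,0.1,1],[0,0,0,-0.17,0.17,0.1,1],[0,0,0,-0.17,0.17,0.1,1],[0,0,0,-0.17,0.17,0.1,1],[0,0,0,-0.17,0.17,0.1,1],[0,0,0,0,0,0,1],[0,0,0,0,0,0,1]],
])

```text
clock: 3.7
eef_pos: [588.2, -66.6, 200.5]
tool_rot: [-3.14, -0.0, 1.138]
force: [-0.2, 1.5, 0.1]
width: -0.2
gripper_force: 0.0
```

Run:
```python
from h import *
np.set_printoptions(precision=2,suppress=True)
s=ctrl.read_state();print(s['eef_pos'],s['tool_rot'],s['clock'],s['width'])
w=ctrl.get_image('wrist');save(w,'w2.png')
h=np.array([475,-174,138.]);u=np.radians(21.5)
print('hinge',proj(w,h),'free',proj(w,h+176*np.array([np.cos(u),np.sin(u),0])),'tcp',proj(w,s['eef_pos']))
```

```text
[588.16 -66.64 200.46] [-3.14 -0.    1.14] 3.7 -0.18125693685601124
hinge [240.92 448.7 ] free [422.54 284.7 ] tcp [319.28 301.35]
```

View pics/w2.png

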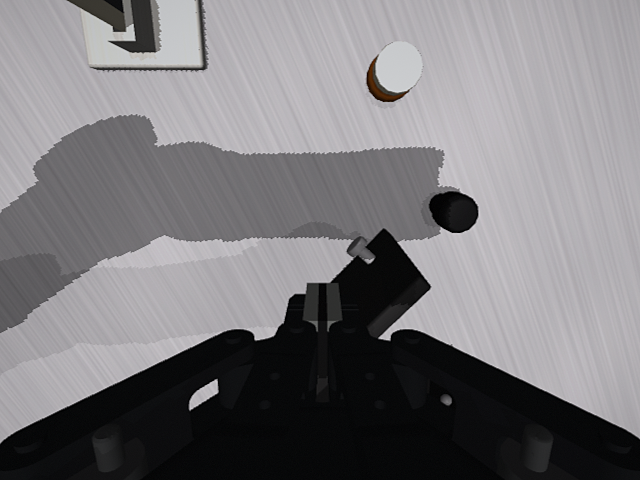

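The door (430,288), knob (360,250) and eyepiece (455,212) are where I computed them. I'll descend and then push.

Emit:
step_arm([
  [[0,0,0,0,0,0.235,1],[0,0,0,0,0,0.235,1],[0,0,0,0,0,0.23,1],[0,0,0,-0.08,0.06,0,1],[0,0,0,-0.08,0.06,0,1],[0,0,0,-0.08,0.06,0,1],[0,0,0,-0.08,0.06,0,1],[0,0,0,-0.08,0.06,0,1],[0,0,0,-0.07,0.06,0,1],[0,0,0,-0.07,0.06,0,1],[0,0,0,-0.07,0.06,0,1],[0,0,0,-0.07,0.06,0,1]],
])

```text
clock: 4.95
eef_pos: [619.4, -194.9, 96.1]
tool_rot: [-3.141, -0.0, 1.138]
force: [-0.5, 0.8, 0.5]
width: 0.2
gripper_force: 0.0
```

Emit:
step_arm([
  [[0,0,0,-0.03,0.02,0,1],[0,0,0,-0.03,0,0,1],[0,0,0,-0.02,0,0,1],[0,0,0,-0.02,0,0,1]],
])

```text
clock: 5.35
eef_pos: [616.5, -206.2, 96.3]
tool_rot: [-3.141, -0.003, 1.139]
force: [4.5, 6.5, 1.3]
width: -0.1
gripper_force: 0.0
```

Run:
```python
from h import *
np.set_printoptions(precision=2,suppress=True)
s=ctrl.read_state();print(s['eef_pos'],s['force'])
a=ctrl.get_image('top')['img'][205:340,380:530];b=ctrl.get_image('scene')['img'][240:400,90:300]
f=lambda i,k:cv2.convertScaleAbs(cv2.resize(i,None,fx=k,fy=k,interpolation=cv2.INTER_CUBIC),alpha=2)
A=f(a,3);B=f(b,2);H=max(len(A),len(B));o=np.zeros((H,A.shape[1]+B.shape[1],3),np.uint8);o[:len(A),:A.shape[1]]=A;o[:len(B),A.shape[1]:]=B
cv2.imwrite('pics/d1.png',o[:,:800,::-1])
```

```text
[ 616.54 -206.24   96.28] [4.47 6.55 1.29]
```

View pics/d1.png

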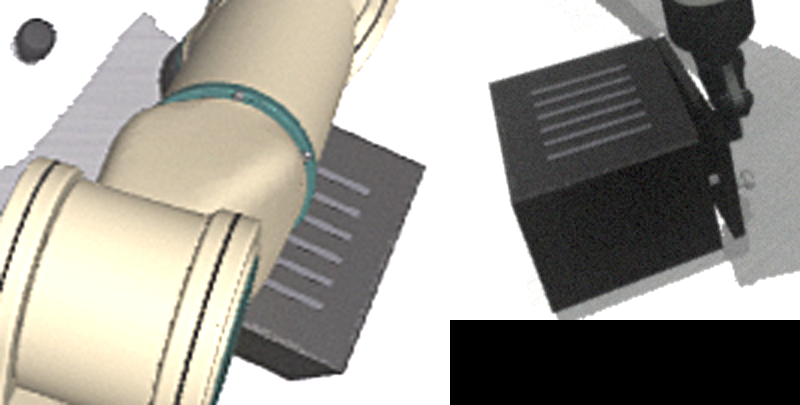

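The scene shows the door nearly shut, with a small gap left at the catch. I'll push on gently.

Emit:
step_arm([
  [[0,0,0,-0.02,0,0,1],[0,0,0,-0.02,0,0,1],[0,0,0,-0.02,0,0,1]],
])

```text
clock: 5.75
eef_pos: [614.2, -212.1, 96.4]
tool_rot: [3.141, -0.005, 1.142]
force: [2.5, 3.6, 0.9]
width: -0.4
gripper_force: 0.0
```

Emit:
step_arm([
  [[0,0,0,-0.02,0,0,1],[0,0,0,-0.02,0,0,1]],
])

```text
clock: 5.95
eef_pos: [612.3, -216.2, 96.6]
tool_rot: [3.141, -0.008, 1.141]
force: [6.6, 14.8, 3.1]
width: 0.2
gripper_force: 0.0
```

Emit:
step_arm([
  [[0,0,0,-0.015,0,0,1],[0,0,0,0,0,0,1],[0,0,0,0,0,0,1],[0,0,0,0,0,0,1]],
])

```text
clock: 6.35
eef_pos: [612.3, -216.1, 96.6]
tool_rot: [3.141, -0.01, 1.143]
force: [7.7, 14.1, 2.8]
width: -0.3
gripper_force: 0.0
```

It has stopped against something hard, so I'll back off, rise and check.

Emit:
step_arm([
  [[0,0,0,0.2,0,0,1],[0,0,0,0.3,0,0,1],[0,0,0,0.1,0,-0.3,1],[0,0,0,0.1,0,-0.3,1],[0,0,0,0.1,0,-0.3,0.3],[0,0,0,0.3,0,-0.1,0.3],[0,0,0,0.3,-0.1,0,0.3],[0,0,0,0.3,-0.15,0,0.3],[0,0,0,0.3,-0.15,0,0.3]],
])

```text
clock: 7.25
eef_pos: [679.5, 73.0, 246.3]
tool_rot: [3.141, 0.001, 1.136]
force: [1.1, 0.6, 0.2]
width: 59.8
gripper_force: 0.0
```

Run:
```python
from h import *
np.set_printoptions(precision=2,suppress=True)
s=ctrl.read_state();print(s['eef_pos'],s['force'],s['width'],s['clock'])
w=ctrl.get_image('wrist');save(w,'w3.png')
print('tab',proj(w,[579.3,284.1,154]),ctrl.recognise(w,'round_carrier'))
a=ctrl.get_image('top')['img'][205:340,380:530];b=ctrl.get_image('scene')['img'][240:400,90:300]
f=lambda i,k:cv2.convertScaleAbs(cv2.resize(i,None,fx=k,fy=k,interpolation=cv2.INTER_CUBIC),alpha=2)
A=f(a,3);B=f(b,2)[:,60:];C=f(w['img'][:240],1)[:,:800];H=600;o=np.zeros((H,800,3),np.uint8);o[:320,:B.shape[1]]=B;k=A[:320,:800-B.shape[1]];o[:k.shape[0],B.shape[1]:B.shape[1]+k.shape[1]]=k
o[330:570,:640]=w['img'][:240]
cv2.imwrite('pics/d2.png',o[:,:,::-1])
```

```text
[679.47  72.97 246.34] [1.15 0.63 0.17] 59.8154696690953 7.25
tab [11.43 -2.24] [{'centre': [292.6, 13.2], 'score': 0.67}, {'centre': [90.5, 28.1], 'score': 0.66}]
```

View pics/d2.png

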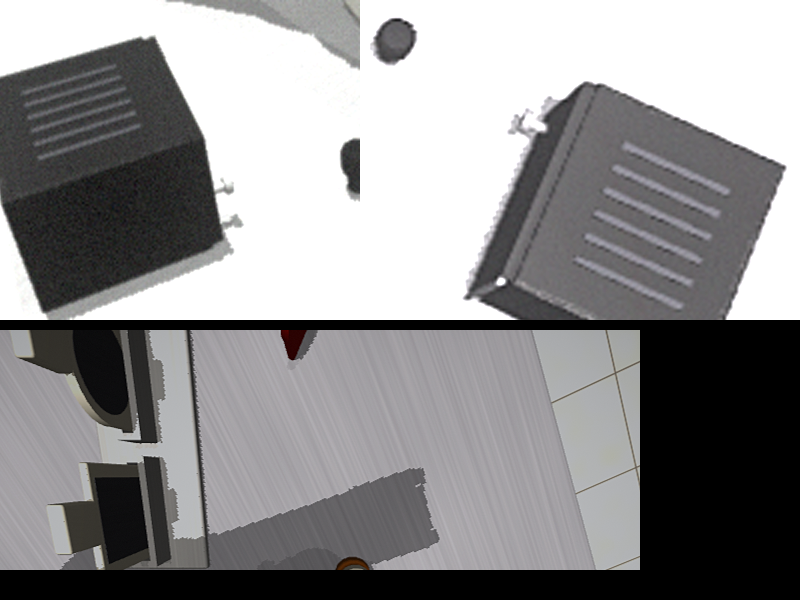

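The door is shut flush in both views. Next I'll move over the round carrier.

Emit:
step_arm([
  [[0,0,0,0.2,-0.24,0,0],[0,0,0,0.2,-0.24,0,0],[0,0,0,0.2,-0.24,0,0],[0,0,0,0.2,-0.24,0,0],[0,0,0,0.1,-0.24,0,0],[0,0,0,0,0,0,0]],
])

```text
clock: 8.05
eef_pos: [569.4, 275.1, 245.7]
tool_rot: [-3.137, -0.0, 1.144]
force: [0.2, -0.4, 0.2]
width: 85.6
gripper_force: 0.0
```

Run:
```python
from h import *
np.set_printoptions(precision=2,suppress=True)
s=ctrl.read_state();print(s['eef_pos'],s['tool_rot'],s['width'],s['clock'])
w=ctrl.get_image('wrist');save(w,'w4.png')
print('tab',proj(w,[579.3,284.1,154]),'tcp',proj(w,s['eef_pos']),[r['centre'] for r in ctrl.recognise(w,'round_carrier')])
```

```text
[569.4  275.07 245.71] [-3.14 -0.    1.14] 85.56248827707128 8.05
tab [328.77 227.47] tcp [319.32 301.37] [[530.2, 132.9], [213.9, 20.9], [334.7, 207.2]]
```

View pics/w4.png

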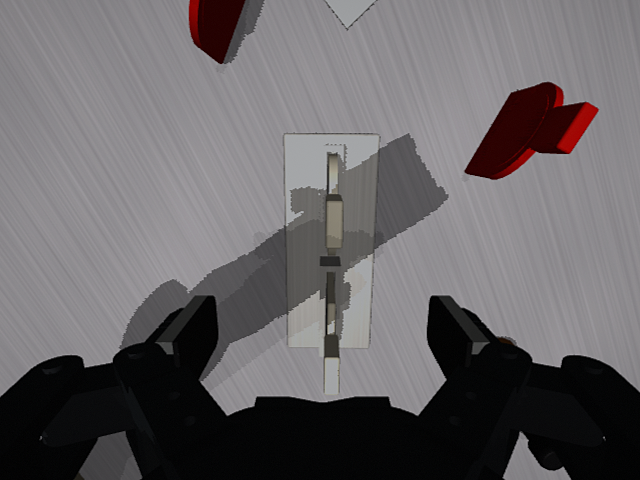

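The round tab's top is centred at (335,224), and the square carrier's is at (332,375) below it.

Run:
```python
from h import *
np.set_printoptions(precision=2,suppress=True)
s=ctrl.read_state();w=ctrl.get_image('wrist')
Rt=Ro.from_euler('xyz',s['tool_rot']).as_matrix();Rc=np.array(w['R']);c=-Rc.T@np.array(w['t']).ravel()
off=Rt.T@(c-s['eef_pos']);Q=Rc@Rt
R1=Ro.from_euler('xyz',[-3.142,-.001,1.133]).as_matrix();c1=np.array([489.62,202.44,321.87])+R1@off
w1=dict(w);w1['R']=Q@R1.T;w1['t']=-w1['R']@c1
X=tri([(w,(335,224)),(w1,(382,86))]);print('tab',X,onz(w,(335,224),154),onz(w1,(382,86),154))
Y=onz(w,(332,375),154);Y1=onz(w1,(375.5,223),154);print('sq',Y,Y1)
v=X-Y;print('rack yaw',np.degrees(np.arctan2(v[1],v[0])),np.linalg.norm(v[:2]))
K=np.array([onz(w,u,12)for u in[(284,134),(379,134)]]);print(K,np.degrees(np.arctan2(*(K[1]-K[0])[[1,0]])))
print('tool delta',Rt.T@(X-s['eef_pos']),'toolx yaw',np.degrees(s['tool_rot'][2]))
```

```text
tab [585.76 281.   155.67] [588.59 277.82 154.  ] [583.07 283.82 154.  ]
sq [537.17 169.68 154.  ] [533.86 180.52 154.  ]
rack yaw 66.42081450421823 121.46571018606264
[[571.57 355.1   12.  ]
 [660.03 314.09  12.  ]] -24.875329751745188
tool delta [16.18  6.09 90.8 ] toolx yaw 65.14522332330073
```

Emit:
step_arm([
  [[0,0,0,0.105,0.04,0,0],[0,0,0,0,0,0.2,0],[0,0,0,0,0,0.2,0],[0,0,0,0,0,0.2,0],[0,0,0,0,0,0.2,0],[0,0,0,0,0,0,0]],
])

```text
clock: 8.8
eef_pos: [583.9, 278.0, 122.4]
tool_rot: [-3.138, 0.007, 1.133]
force: [-0.8, 0.2, -0.3]
width: 85.6
gripper_force: 0.0
```

Emit:
step_arm([
  [[0,0,0,0,0,0,0.6],[0,0,0,0,0,0,0.8],[0,0,0,0,0,0,0.9],[0,0,0,0,0,0,1],[0,0,0,0,0,0,1],[0,0,0,0,0,0,1]],
])

```text
clock: 9.4
eef_pos: [584.8, 283.1, 127.3]
tool_rot: [-3.14, -0.001, 1.138]
force: [-1.5, 0.1, 6.1]
width: 11.0
gripper_force: 59.2
```

Gripped at 11 mm opening with 59 N. Lifting straight up.

Emit:
step_arm([
  [[0,0,0,0,0,-0.05,1],[0,0,0,0,0,-0.1,1],[0,0,0,0,0,-0.15,1],[0,0,0,0,0,-0.15,1],[0,0,0,0,0,-0.2,1],[0,0,0,0,0,-0.2,1],[0,0,0,0,0,-0.2,1],[0,0,0,0,0,-0.2,1],[0,0,0,0,0,-0.2,1],[0,0,0,0,0,-0.1,1]],
])

```text
clock: 10.4
eef_pos: [586.5, 281.9, 363.2]
tool_rot: [3.138, -0.004, 1.137]
force: [-0.2, 0.1, -2.0]
width: 10.8
gripper_force: 58.6
```

Run:
```python
from h import *
np.set_printoptions(precision=2,suppress=True)
s=ctrl.read_state();print(s['eef_pos'],s['tool_rot'],s['force'],s['width'],s['gripper_force'],s['qpos'])
R=Ro.from_euler('xyz',s['tool_rot'])
for a in(30,-30):print(a,(R*Ro.from_rotvec([np.radians(a),0,0])).apply([0,0,1]))
```

```text
[586.5  281.94 363.25] [ 3.14 -0.    1.14] [-0.15  0.1  -1.99] 10.801369895617304 58.62316310405731 [-0.79  0.57  0.54  1.34 -0.29  1.31 -0.68]
30 [-0.45  0.21 -0.87]
-30 [ 0.46 -0.21 -0.86]
```

Emit:
step_arm([
  [[-0.05,0,0,0,0,0,1],[-0.1,0,0,0,0,0,1],[-0.1,0,0,0,0,0,1],[-0.1,0,0,0,0,0,1],[-0.1,0,0,0,0,0,1],[-0.1,0,0,0,0,0,1],[-0.1,0,0,0,0,0,1],[-0.1,0,0,0,0,0,1],[-0.1,0,0,0,0,0,1],[-0.1,0,0,0,0,0,1],[-0.05,0,0,0,0,0,1],[0,0,0,0,0,0,1]],
])

```text
clock: 11.6
eef_pos: [583.8, 283.7, 358.1]
tool_rot: [2.356, 0.002, 1.14]
force: [-0.0, -0.3, -0.9]
width: 10.6
gripper_force: 58.8
```

Emit:
step_arm([
  [[0,0,0,0,0,0,1],[0,0,0,0,0,0,1],[0,0,0,0,0,0,1]],
])

```text
clock: 11.9
eef_pos: [586.0, 281.6, 359.7]
tool_rot: [2.357, -0.002, 1.136]
force: [0.4, 0.1, -0.5]
width: 11.2
gripper_force: 58.8
```

Run:
```python
from h import *
np.set_printoptions(precision=3,suppress=True)
s=ctrl.read_state();print(s)
R=Ro.from_euler('xyz',s['tool_rot']);print('tooly vs vertical',np.degrees(np.arccos(R.apply([0,1,0])[2])))
b=ctrl.get_image('scene')['img'];
o=np.zeros((600,800,3),np.uint8);o[:480,:640]=b;cv2.imwrite('pics/e1.png',b[:,:,::-1])
```

```text
{'clock': 11.9, 'qpos': array([-1.514,  0.627,  1.05 ,  1.841,  0.28 ,  0.571, -1.315]), 'qd': array([-0.002,  0.004, -0.002,  0.004, -0.   , -0.003,  0.   ]), 'tau': array([ -0.263, -40.426,  13.782, -18.245,   1.886,  -0.922,   0.003]), 'eef_pos': array([586.012, 281.571, 359.653]), 'tool_rot': array([ 2.357, -0.002,  1.136]), 'force': array([ 0.403,  0.142, -0.45 ]), 'torque': array([0.343, 0.92 , 0.04 ]), 'gripper_force': 58.815398812294006, 'width': 11.208872923161671}
tooly vs vertical 45.030522417975604
```

View pics/e1.png

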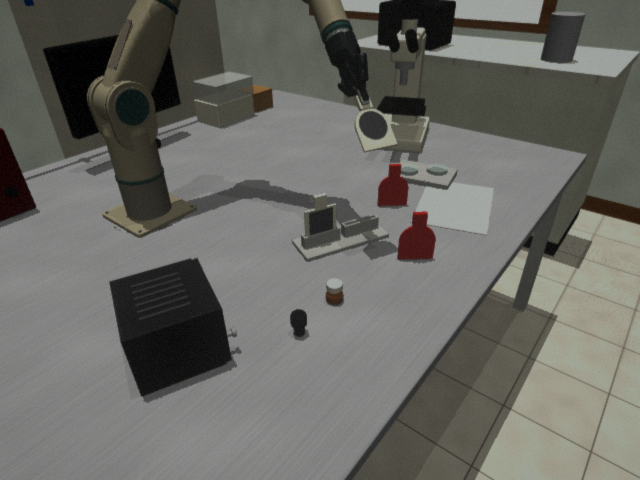

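The scene shows the round-wafer carrier held tilted at (373,128), high above the bench. The door is shut and the bystanders haven't moved.

```bash
python3 -c "
from cell import ctrl
print(ctrl.finish_job())"
```

```text
the job is handed in; nothing more can be done
None
```

The job is handed in: the lamp door is shut, and the round-wafer carrier is held still in the gripper at 45 degrees, well over 10 cm above the bench. The verdict itself was not reported back to me.

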